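Measured shaft through the dust flap into the clean box

TASK

Take the tall stepped steel shaft off the backlit stage by its thin upper end and carry it upright to the white box with the sprung dust flap in its top. Push its thick foot down against the flap until it is well inside the box with the flap held open by it, and only then let go, so that the shaft drops in and the flap springs shut behind it. Leave the tall plain pin standing where it is.

Things in the scene. Friction and masses are not known exactly. Their poses are not given: they have to be found in the camera images.
- shaft_mid (a point): Tall stepped shaft, turned steel, 100 mm, about 0.34 kg, standing thick end down on a low black stage (30 mm high) with white glass. Foot: 30 mm diameter, lowest 40 mm; stem above: 18 mm diameter, 60 mm long; grip its upper half. Point on its axis half-way up, 50 mm above the foot; z to the thin end. A like part only 55 mm tall stands there too: not this one.
- pin_mid (a point): The tall plain pin, steel, one diameter of 22 mm all the way, 100 mm tall, standing on the same stage; a bystander to be left standing. The point lies on its axis, half-way up.
- mouth (a point): Middle of the opening in the top of the white box, level with the lid's upper face, z up. Box fixed to the bench, 130 x 120 mm, 128 mm high, 117 mm deep inside. Opening 66 mm along x, 60 mm along y of this frame, edged with a thin black seal and filled by a bare aluminium flap 1 mm below the lid's face, hinged along the +x edge.
- flap (a joint): Angle of the flap: 0 shut, growing as it swings down into the box, to 1.45 rad. Its light spring yields to less than 2 N and shuts it by itself; it leans on whatever is in the opening. Once released, the shaft sinks past it by its own weight, so the fingers can stay above the lid.
Not all that is in view belongs to the job. Leave any red look-alike of the part that bears pin_mid alone. Leave any yellow look-alike of the part that bears mouth alone.

How it is judged:
By the outcome, as a careful person would: the job done as asked, in the order asked, and still so for the second after the job is handed in, with the robot touching nothing.
It also fails if it takes over 40 s, if anything falls off the work surface, if the arm or the gripper's body presses on something with over 40 N, if the wrist force passes 120 N, or if a joint passes its speed limit or range.

ROBOT

A 6-joint arm with a two-finger parallel gripper is mounted at the origin on the work surface. World frame = base frame: x ahead of the robot, y to its left, z up, the work surface at z = 0. Lengths are in m, angles in rad, forces in N, time in s.
With the tool pointing down it reaches from about 0.25 to 0.725 m from the base axis. Payload 4 kg.
Tool frame: the origin (TCP) lies between the finger pads; the fingertips stand 11 mm ahead of it and the grasp point (between the pads) lies 8 mm behind it (bot.tip_extent is the distance from the TCP to the fingertips, in m); z points along the fingers, y is the line along which they close (so a half turn about z gives the same grasp; the last joint's range is limited). The gripper opens to 85 mm and grips with 20 to 120 N. Pads are 22 mm wide; open, the fingers measure 114 mm over their backs; the gripper's body (76 mm by 85 mm) begins 54 mm behind the grasp point. The pads swing forward as they close: fully open they stand 13 mm farther back than shut.
Start: joints at [1.242, 0.241, 0.005, 1.335, 0, 1.571], TCP at [0.161, 0.473, 0.242] pointing down, gripper open.
Joint ranges: [-2.72, 2.72], [-1.05, 1.87], [-1.09, 1.28], [-1.99, 2.15], [-1.42, 1.44], [-3.14, 3.14]. Speed limits (rad/s): [2.79, 2.79, 3.14, 3.14, 3.14, 3.14].

INTERFACE

Orientations are given as a unit quaternion [x, y, z, w].
In Python, from workcell import bot gives the robot as it stands. The module is installed in compiled form; this text tells all that it offers.
- The arm moves only by the tool drive_tool, never from a script. Its argument "rows" is a list of rows, each an object of numbers: "dx", "dy", "dz": the shift along the tool's x, y, z in units of 50 mm (1.0 is 50 mm); "wx", "wy", "wz": the turn, a rotation vector about the tool's x, y, z in units of 5 degrees (1.0 is 5 degrees); "hand": the finger opening in mm, from 0 to 85.4. A call has 1 to 20 rows; each row is the pose to reach, as a shift and turn from the pose commanded when the call began, along the tool's axes at that moment; what a row does not reach only later rows make up. A row lasts 1/10 s, in which the tool goes at most 50 mm and 8.59 degrees, less where a joint would pass 70% of its speed; a pose out of reach is approached as far as the arm can. A call with a gripper value outside its range is refused whole. The fingers move at their own pace and stop on an object; the grip force is fixed at half the most. Time passes only in rows, so rows that repeat a pose let the fingers close. It gives the time, the measured TCP pose, the force, the opening and the grip force at its end, in the units of the state.
- bot.get_obs(): the state, without advancing time (a new reading comes with each control period).
- bot.camera(name): name is "scene" or "top" or "wrist"; returns the picture (480x640x3 uint8, red, green, blue); there is no depth.
- bot.get_calibration(name): a dict with "vfov" (degrees; the focal length in pixels is half the picture's height over the tangent of half this angle, whatever the lens; pixels are square), "cx", "cy" (the principal point, pixels), "origin" and "rotation" of the camera in the world; the wrist camera has in their place "mount" (4x4, takes a point from camera to tool coordinates, whose origin is the TCP and whose axes are the flange's). Camera axes: x right, y up, looking along -z (the intrinsics and any distortion apply to the point x, -y, -z); pixel columns grow to the right and rows downward; lengths in m; the calibration is good to about 2 mm. A picture is of the moment at which its call begins: read the wrist's pose just before it. get_calibration takes no time and is no camera call.
- bot.job_done(): hands the job in; it is judged then, once.
Trained networks look in the newest picture that a camera, given by its name, has taken for a name from the list of things; names that differ only in an ending like _2 or _b are one class to them, and where a whole thing is asked for, a point or a joint stands for the part that bears it (a point fixed in the world has none). Each returns a list of dicts, best first, with "score" (0 to 1); they miss things now and then, are a little off and sometimes report something else, mostly with a low value. They report only what shows in the picture. A call takes as long as a camera call. They do not tell look-alikes from the thing itself.
- bot.look_for(camera, thing): "extent" ([centre column, centre row, width, height] in pixels, round what is visible of it).
- bot.outline_of(camera, thing): "region" (480x640 bool, what is visible of it) and "extent" ([centre column, centre row, width, height] in pixels, round what is visible of it).
The state is a dict: "clock": time; "joint_pos": joint angles; "joint_vel": joint speeds; "tau": joint torques, N m; "eef_pos": TCP position; "tool_rot": TCP orientation; "ft_force": force on the tool from outside, world axes, zero at the start; "ft_torque": the same for the moment, N m; "grip_width": finger opening in m; "grasp_force": force on a finger pad.
Only numpy, scipy, OpenCV 4.12 (cv2) and the standard library are available. Lean on these libraries where they do the work, as an engineer would, in place of code of your own. Each camera call takes 0.05 s, during which the arm holds its last target. There are 200 camera calls.

## Working session

There is one attempt and no reset: what is moved stays moved. The work goes in short steps, Python scripts to look and compute and a tool call to move; the robot and the scene stay as the last step left them, time stands still between calls to the robot, and variables do not carry over. Pictures are saved under pics/ and viewed, at most 10 in all, crops included, and the job is handed in when it is done.

Besides the shell and the picture viewer there is one more tool, called after "Emit:" in YAML: its name, and indented under it one key for each argument. drive_tool: Moves the arm, as the interface text tells. Its arguments: {"type":"object","properties":{"rows":{"type":"array","items":{"type":"object","properties":{"dx":{"type":"number"},"dy":{"type":"number"},"dz":{"type":"number"},"wx":{"type":"number"},"wy":{"type":"number"},"wz":{"type":"number"},"hand":{"type":"number"}}}}},"required":["rows"]}

```bash
mkdir -p pics; python3 - <<'E'
from workcell import bot
import cv2,numpy as np
np.set_printoptions(precision=4,suppress=True)
o=bot.get_obs();print(o['clock'],o['eef_pos'],o['tool_rot'])
ims=[]
for c in ['scene','top']:
    im=bot.camera(c);cv2.imwrite(f'pics/{c}0.png',im[:,:,::-1])
    k=bot.get_calibration(c);print(c,{a:(np.array(b) if not isinstance(b,(str,dict)) else b) for a,b in k.items()})
    for t in ['shaft_mid','pin_mid','mouth']:
        print(t,[(round(d['score'],2),np.round(d['extent'])) for d in bot.look_for(c,t)])
print(bot.get_calibration('wrist'),bot.get_obs()['clock'])
E
```

```text
0.0 [0.1613 0.4727 0.2414] [ 0.1637  0.9865 -0.001  -0.0002]
scene {'vfov': array(43.1329), 'cx': array(321.7447), 'cy': array(248.5748), 'origin': array([ 1.154 , -0.6439,  0.8476]), 'rotation': array([0.3964, 0.1723, 0.3441, 0.8335])}
shaft_mid [(0.7, array([450., 209.,  13.,  47.]))]
pin_mid [(0.7, array([388., 248.,  10.,  48.]))]
mouth [(0.89, array([285., 353., 109., 121.])), (0.68, array([184., 304., 110., 104.]))]
top {'vfov': array(50.5862), 'cx': array(322.9603), 'cy': array(245.3584), 'origin': array([ 0.4079, -0.0226,  1.0441]), 'rotation': array([-0.035 ,  0.0429,  0.7091, -0.703 ])}
shaft_mid [(0.66, array([142., 223.,  29.,  24.]))]
pin_mid [(0.63, array([301., 225.,  11.,  18.])), (0.55, array([244., 227.,  18.,  16.]))]
mouth [(0.67, array([443., 317., 102.,  95.])), (0.64, array([412., 202.,  96., 100.]))]
{'vfov': 67.95717444798682, 'cx': 323.819277522281, 'cy': 236.70494219555465, 'mount': array([[-0.0015,  0.9516,  0.3074,  0.0794],
       [ 1.    ,  0.0011,  0.0014,  0.0003],
       [ 0.001 ,  0.3074, -0.9516, -0.1322],
       [ 0.    ,  0.    ,  0.    ,  1.    ]])} 0.4
```

View pics/scene0.png

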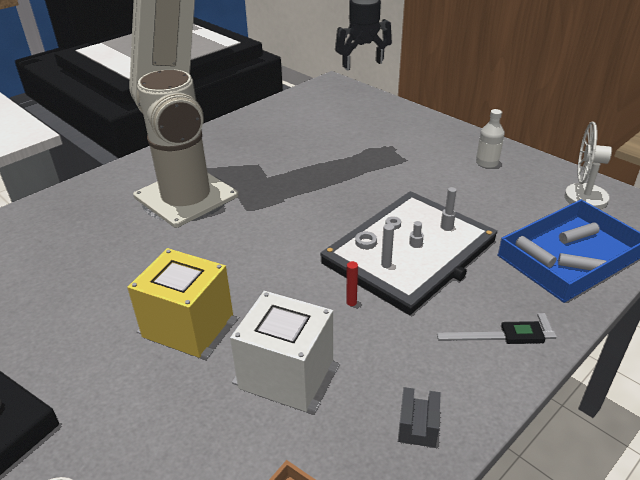

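View pics/top0.png

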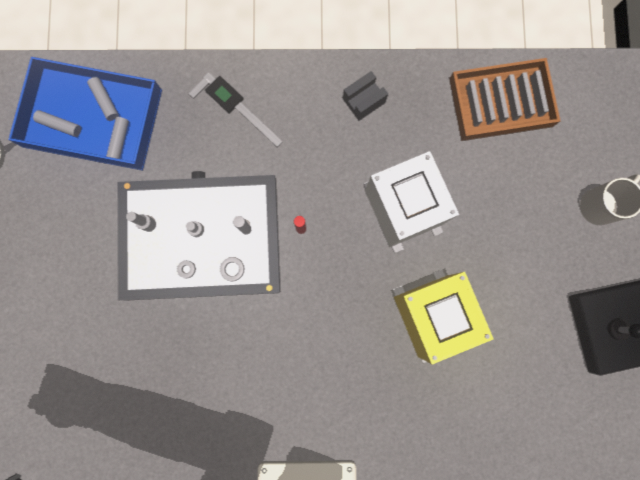

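The shaft is at scene (450,209) and top (140,220). The plain pin is at scene (388,248) and top (242,224). The white box lid is at scene (283,323) and top (415,195). The red pin and yellow box are decoys.

```bash
cat > h.py <<'E'
from workcell import bot
import cv2,numpy as np
from scipy.spatial.transform import Rotation as R
from scipy.optimize import least_squares
np.set_printoptions(precision=4,suppress=True)
def cam(name,obs=None):
    k=bot.get_calibration(name);f=240/np.tan(np.radians(k['vfov'])/2)
    if name=='wrist':
        T=np.eye(4);T[:3,:3]=R.from_quat(obs['tool_rot']).as_matrix();T[:3,3]=obs['eef_pos'];T=T@np.array(k['mount'])
        return f,k['cx'],k['cy'],T[:3,3],T[:3,:3]
    r=np.array(k['rotation']);M=R.from_quat(r).as_matrix() if r.size==4 else r
    return f,k['cx'],k['cy'],np.array(k['origin']),M
def proj(c,P):
    f,cx,cy,o,M=c;q=(np.atleast_2d(P)-o)@M
    return np.c_[cx+f*q[:,0]/-q[:,2],cy-f*q[:,1]/-q[:,2]]
def ray(c,uv,z):
    f,cx,cy,o,M=c;uv=np.atleast_2d(uv)
    d=np.c_[(uv[:,0]-cx)/f,-(uv[:,1]-cy)/f,-np.ones(len(uv))]@M.T
    return o+d*((z-o[2])/d[:,2])[:,None]
a=np.linspace(0,2*np.pi,40);circ=np.c_[np.cos(a),np.sin(a),0*a]
SH=np.vstack([circ*r+[0,0,z] for r,z in [(.009,.13),(.009,.07),(.015,.07),(.015,.03)]])
PIN=np.vstack([circ*.011+[0,0,z] for z in (.13,.03)])
def ext(p): lo,hi=p.min(0),p.max(0);return np.r_[lo,hi]
def fitshape(S,obs,x0):
    def res(x): return np.concatenate([ext(proj(c,S+[x[0],x[1],0]))-e for c,e in obs])
    s=least_squares(res,x0,loss='soft_l1');return s.x,s.fun
def e4(e): return np.array([e[0]-e[2]/2,e[1]-e[3]/2,e[0]+e[2]/2,e[1]+e[3]/2])
E
python3 - <<'E'
from h import *
cs,ct=cam('scene'),cam('top')
print(ray(ct,[[140,220],[242,224]],.08), ray(cs,[[450,209],[388,248]],.08))
for n,S,es,et,x0 in [('shaft',SH,[450,209,13,47],[142,223,29,24],[.46,.32]),('pin',PIN,[388,248,10,48],[242,225,16,18],[.46,.14])]:
    print(n,fitshape(S,[(cs,e4(es)),(ct,e4(et))],x0))
im=cv2.imread('pics/top0.png'); c=im[140:260,355:475]
im2=cv2.imread('pics/scene0.png'); d=im2[285:365,230:340]
A=cv2.resize(c,(400,400),interpolation=cv2.INTER_CUBIC);B=cv2.resize(d,(400,291),interpolation=cv2.INTER_CUBIC);B=cv2.copyMakeBorder(B,0,109,0,0,cv2.BORDER_CONSTANT)
cv2.imwrite('pics/box.png',np.hstack([A,B]))
for c,name,z0,(u,v),im in [(ct,'top',.128,(415,195),im),(cs,'scene',.128,(283,323),im2)]:
    g=cv2.cvtColor(im,cv2.COLOR_BGR2GRAY)
    m=(g<110).astype(np.uint8);best=[]
    cn,_=cv2.findContours(m,cv2.RETR_CCOMP,cv2.CHAIN_APPROX_NONE)
    for k in cn:
        if cv2.pointPolygonTest(k,(u,v),False)>0 and 200<cv2.contourArea(k)<4000:
            p=ray(c,k[:,0].astype(float),z0)[:,:2].astype(np.float32)
            r=cv2.minAreaRect(p*1000);print(name,cv2.contourArea(k),r)
E
```

```text
[[0.5661 0.3157 0.08  ]
 [0.5569 0.1208 0.08  ]] [[0.5704 0.3132 0.08  ]
 [0.562  0.115  0.08  ]]
shaft (array([0.5661, 0.3146]), array([-4.093 ,  0.9617, -0.7321, -2.185 , -1.4451, -0.3219,  0.1527,
       -3.6913]))
pin (array([0.5556, 0.1179]), array([-3.0683, -1.1384,  0.4345, -3.7198, -0.5316, -1.488 ,  2.5726,
       -0.2294]))
scene 1208.0 ((602.8184204101562, -203.42816162109375), (72.04376220703125, 66.71468353271484), 22.499835968017578)
scene 1062.5 ((603.5092163085938, -203.54864501953125), (67.37449645996094, 62.30756378173828), 22.529050827026367)
```

View pics/box.png

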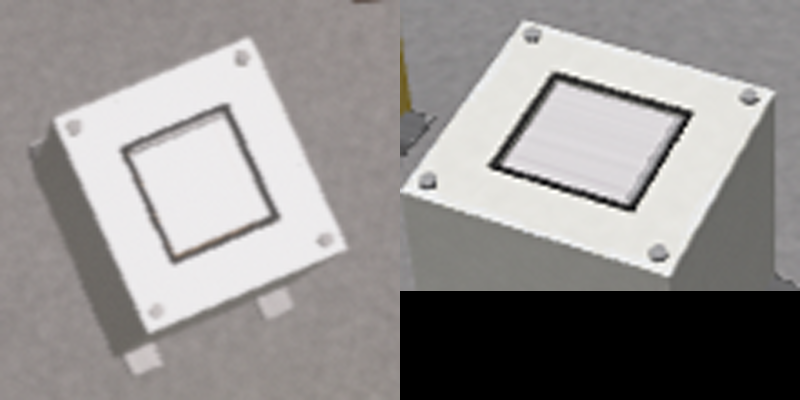

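The opening is well defined. The hinge barrel shows at the edge away from the robot: the right edge in scene, the upper edge in top. The mouth is near (0.603, -0.203), with +x about 22° from world x. I'll move above the shaft for a wrist look.

Emit:
drive_tool:
  rows:
    - {"dx": -2, "dy": -0.1, "hand": 60}
    - {"dx": -4, "dy": -0.2, "hand": 60}
    - {"dx": -6, "dy": -0.3, "hand": 60}
    - {"dx": -8.68, "dy": -0.37, "hand": 60}
    - {"dx": -8.68, "dy": -0.37, "hand": 60}
    - {"dx": -8.68, "dy": -0.37, "hand": 60}
    - {"dx": -8.68, "dy": -0.37, "hand": 60}
    - {"dx": -8.68, "dy": -0.37, "hand": 60}
    - {"dx": -8.68, "dy": -0.37, "hand": 60}
    - {"dx": -8.68, "dy": -0.37, "hand": 60}
    - {"dx": -8.68, "dy": -0.37, "hand": 60}
    - {"dx": -8.68, "dy": -0.37, "hand": 60}
    - {"dx": -8.68, "dy": -0.37, "hand": 60}

```text
invalid input at $.rows[0]: expected keys dx, dy, dz, wx, wy, wz, hand
```

```bash
python3 - <<'E'
from h import *
o=bot.get_obs();print(o['clock'],o['eef_pos'],o['joint_pos'],o['grip_width'])
im=bot.camera('wrist')
c=cam('wrist',o)
dets=[(round(d['score'],2),np.round(d['extent'],1)) for d in bot.look_for('wrist','shaft_mid')];print(dets)
v=im[:,:,::-1].copy()
for z,r in((.13,.009),(.07,.015),(.03,.015)):
    p=proj(c,circ*r+[.566,.3145,z]);cv2.polylines(v,[p.astype(np.int32)],True,(0,0,255),1);print(z,p.mean(0))
cv2.imwrite('pics/w1.png',v)
E
```

```text
0.4 [0.1614 0.4731 0.2422] [1.242  0.2407 0.0048 1.3352 0.     1.5708] 0.0855478709162527
[]
0.13 [306.8054 613.986 ]
0.07 [309.076 551.234]
0.03 [310.269  517.5704]
```

View pics/w1.png

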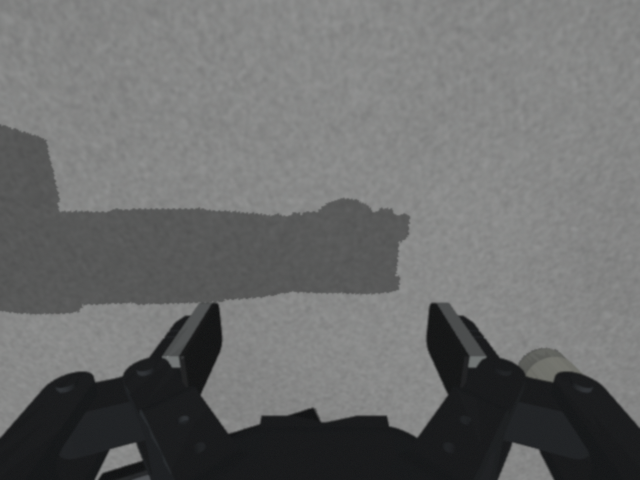

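The move was refused because every row needs all the keys, so the arm hasn't moved. The wrist picture shows the bottle near (545,365), so I'll locate it before travelling.

```bash
python3 - <<'E'
from h import *
cs=cam('scene');b=ray(cs,[[489,164]],0);print(b)
for z in(.1,.15,.2):print(z,proj(cs,b[0]*[1,1,0]+[0,0,z]))
E
```

```text
[[0.4602 0.6562 0.    ]]
0.1 [[495.1449 130.3061]]
0.15 [[498.406 112.425]]
0.2 [[501.8033  93.7967]]
```

The bottle is at (0.46, 0.66) and 0.15 m tall, so it's clear of the path.

Emit:
drive_tool:
  rows:
    - {"dx": -8.68, "dy": -0.37, "dz": 0, "wx": 0, "wy": 0, "wz": 0, "hand": 60}
    - {"dx": -8.68, "dy": -0.37, "dz": 0, "wx": 0, "wy": 0, "wz": 0, "hand": 60}
    - {"dx": -8.68, "dy": -0.37, "dz": 0, "wx": 0, "wy": 0, "wz": 0, "hand": 60}
    - {"dx": -8.68, "dy": -0.37, "dz": 0, "wx": 0, "wy": 0, "wz": 0, "hand": 60}
    - {"dx": -8.68, "dy": -0.37, "dz": 0, "wx": 0, "wy": 0, "wz": 0, "hand": 60}
    - {"dx": -8.68, "dy": -0.37, "dz": 0, "wx": 0, "wy": 0, "wz": 0, "hand": 60}
    - {"dx": -8.68, "dy": -0.37, "dz": 0, "wx": 0, "wy": 0, "wz": 0, "hand": 60}
    - {"dx": -8.68, "dy": -0.37, "dz": 0, "wx": 0, "wy": 0, "wz": 0, "hand": 60}
    - {"dx": -8.68, "dy": -0.37, "dz": 0, "wx": 0, "wy": 0, "wz": 0, "hand": 60}
    - {"dx": -8.68, "dy": -0.37, "dz": 0, "wx": 0, "wy": 0, "wz": 0, "hand": 60}
    - {"dx": -8.68, "dy": -0.37, "dz": 0, "wx": 0, "wy": 0, "wz": 0, "hand": 60}
    - {"dx": -8.68, "dy": -0.37, "dz": 0, "wx": 0, "wy": 0, "wz": 0, "hand": 60}
    - {"dx": -8.68, "dy": -0.37, "dz": 0, "wx": 0, "wy": 0, "wz": 0, "hand": 60}

```text
clock: 1.8
eef_pos: [0.565, 0.3165, 0.2428]
tool_rot: [0.163, 0.987, 0.0, -0.0]
ft_force: [0.5, 0.8, 0.3]
grip_width: 0.0599
grasp_force: 0.0
```

```bash
python3 - <<'E'
from h import *
o=bot.get_obs();print(o['clock'],o['eef_pos'],o['tool_rot'],o['joint_pos'],o['grip_width'])
im=bot.camera('wrist')
c=cam('wrist',o)
dets=[(round(d['score'],2),np.round(d['extent'],1)) for d in bot.look_for('wrist','shaft_mid')];print(dets)
v=im[:,:,::-1].copy()
for z,r in((.13,.009),(.07,.015),(.03,.015)):
    p=proj(c,circ*r+[.566,.3145,z]);cv2.polylines(v,[p.astype(np.int32)],True,(0,0,255),1);print(z,p.mean(0))
cv2.imwrite('pics/w2.png',v)
E
```

```text
1.8 [0.565  0.3165 0.2428] [ 0.1627  0.9867  0.0001 -0.    ] [0.5105 0.5477 0.463  1.4859 0.0002 0.8374] 0.05993093110673404
[(0.68, array([323.1, 221.4,  37.6,  61. ]))]
0.13 [321.8222 239.275 ]
0.07 [322.2867 218.0602]
0.03 [322.4811 207.6882]
```

View pics/w2.png

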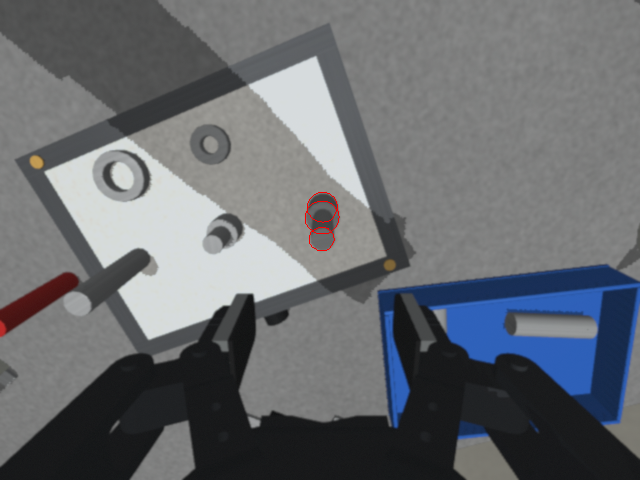

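The overlay matches the shaft at (322,225) within a pixel or two. I'll descend and close.

Emit:
drive_tool:
  rows:
    - {"dx": -0.03, "dy": -0.03, "dz": 0.8, "wx": 0, "wy": 0, "wz": 0, "hand": 60}
    - {"dx": -0.03, "dy": -0.03, "dz": 1.6, "wx": 0, "wy": 0, "wz": 0, "hand": 60}
    - {"dx": -0.03, "dy": -0.03, "dz": 2.2, "wx": 0, "wy": 0, "wz": 0, "hand": 55}
    - {"dx": -0.03, "dy": -0.03, "dz": 2.5, "wx": 0, "wy": 0, "wz": 0, "hand": 50}
    - {"dx": -0.03, "dy": -0.03, "dz": 2.68, "wx": 0, "wy": 0, "wz": 0, "hand": 40}
    - {"dx": -0.03, "dy": -0.03, "dz": 2.68, "wx": 0, "wy": 0, "wz": 0, "hand": 30}
    - {"dx": -0.03, "dy": -0.03, "dz": 2.68, "wx": 0, "wy": 0, "wz": 0, "hand": 24}
    - {"dx": -0.03, "dy": -0.03, "dz": 2.68, "wx": 0, "wy": 0, "wz": 0, "hand": 20}
    - {"dx": -0.03, "dy": -0.03, "dz": 2.68, "wx": 0, "wy": 0, "wz": 0, "hand": 10}
    - {"dx": -0.03, "dy": -0.03, "dz": 2.68, "wx": 0, "wy": 0, "wz": 0, "hand": 5}
    - {"dx": -0.03, "dy": -0.03, "dz": 2.68, "wx": 0, "wy": 0, "wz": 0, "hand": 5}
    - {"dx": -0.03, "dy": -0.03, "dz": 2.68, "wx": 0, "wy": 0, "wz": 0, "hand": 5}

```text
clock: 3.1
eef_pos: [0.5682, 0.3142, 0.1103]
tool_rot: [0.164, 0.987, 0.001, 0.001]
ft_force: [-0.7, -0.5, 5.7]
grip_width: 0.0166
grasp_force: 58.9
```

Emit:
drive_tool:
  rows:
    - {"dx": 0, "dy": 0, "dz": -0.3, "wx": 0, "wy": 0, "wz": 0, "hand": 5}
    - {"dx": 0, "dy": 0, "dz": -0.9, "wx": 0, "wy": 0, "wz": 0, "hand": 5}
    - {"dx": 0, "dy": 0, "dz": -1.6, "wx": 0, "wy": 0, "wz": 0, "hand": 5}
    - {"dx": 0, "dy": 0, "dz": -2.4, "wx": 0, "wy": 0, "wz": 0, "hand": 5}
    - {"dx": 0, "dy": 0, "dz": -3.1, "wx": 0, "wy": 0, "wz": 0, "hand": 5}
    - {"dx": 0, "dy": 0, "dz": -3.6, "wx": 0, "wy": 0, "wz": 0, "hand": 5}
    - {"dx": 0, "dy": 0, "dz": -3.8, "wx": 0, "wy": 0, "wz": 0, "hand": 5}
    - {"dx": 0, "dy": 0, "dz": -3.8, "wx": 0, "wy": 0, "wz": 0, "hand": 5}

```text
clock: 3.9
eef_pos: [0.5676, 0.3139, 0.299]
tool_rot: [0.164, 0.987, 0.001, 0.001]
ft_force: [0.2, -0.1, -4.4]
grip_width: 0.0164
grasp_force: 59.0
```

Emit:
drive_tool:
  rows:
    - {"dx": -0.1, "dy": -0.2, "dz": 0, "wx": 0, "wy": 0, "wz": 0, "hand": 5}
    - {"dx": -0.3, "dy": -0.7, "dz": 0, "wx": 0, "wy": 0, "wz": 0, "hand": 5}
    - {"dx": -0.6, "dy": -1.4, "dz": 0, "wx": 0, "wy": 0, "wz": 0, "hand": 5}
    - {"dx": -0.9, "dy": -2.2, "dz": 0, "wx": 0, "wy": 0, "wz": 0, "hand": 5}
    - {"dx": -1.2, "dy": -3.0, "dz": 0, "wx": 0, "wy": 0, "wz": 0, "hand": 5}
    - {"dx": -1.5, "dy": -3.8, "dz": 0, "wx": 0, "wy": 0, "wz": 0, "hand": 5}
    - {"dx": -1.9, "dy": -4.6, "dz": 0, "wx": 0, "wy": 0, "wz": 0, "hand": 5}
    - {"dx": -2.2, "dy": -5.4, "dz": 0, "wx": 0, "wy": 0, "wz": 0, "hand": 5}
    - {"dx": -2.5, "dy": -6.2, "dz": 0, "wx": 0, "wy": 0, "wz": 0, "hand": 5}
    - {"dx": -2.8, "dy": -7.0, "dz": 0, "wx": 0, "wy": 0, "wz": 0, "hand": 5}
    - {"dx": -3.2, "dy": -7.8, "dz": 0, "wx": 0, "wy": 0, "wz": 0, "hand": 5}
    - {"dx": -3.5, "dy": -8.6, "dz": 0, "wx": 0, "wy": 0, "wz": 0, "hand": 5}
    - {"dx": -3.8, "dy": -9.2, "dz": 0, "wx": 0, "wy": 0, "wz": 0, "hand": 5}
    - {"dx": -3.91, "dy": -9.55, "dz": 0, "wx": 0, "wy": 0, "wz": 0, "hand": 5}
    - {"dx": -3.91, "dy": -9.65, "dz": 0, "wx": 0, "wy": 0, "wz": 0, "hand": 5}
    - {"dx": -3.91, "dy": -9.65, "dz": 0, "wx": 0, "wy": 0, "wz": 0, "hand": 5}
    - {"dx": -3.91, "dy": -9.65, "dz": 0, "wx": 0, "wy": 0, "wz": 0, "hand": 5}

```text
clock: 5.6
eef_pos: [0.5961, -0.2047, 0.2979]
tool_rot: [0.163, 0.987, 0.0, -0.001]
ft_force: [0.3, -0.6, -3.7]
grip_width: 0.0163
grasp_force: 59.1
```

```bash
python3 - <<'E'
from h import *
o=bot.get_obs();print(o['clock'],o['eef_pos'],o['tool_rot'],o['joint_pos'],o['grip_width'],o['ft_force'])
im=bot.camera('wrist')
c=cam('wrist',o)
v=im[:,:,::-1].copy()
t=np.radians(22.5);ex=np.array([np.cos(t),np.sin(t),0]);ey=np.array([-ex[1],ex[0],0])
m=np.array([.603,-.2035,.128])
p=proj(c,np.array([m+ex*sx*.033+ey*sy*.030 for sx,sy in[(1,1),(1,-1),(-1,-1),(-1,1)]]))
print(p)
p3=np.array(o['eef_pos'])
cv2.polylines(v,[p.astype(np.int32)],True,(0,0,255),1)
f=proj(c,circ*.015+p3-[0,0,.080]);cv2.polylines(v,[f.astype(np.int32)],True,(0,255,0),1)
cv2.imwrite('pics/w3.png',v)
E
```

```text
5.6 [ 0.5961 -0.2047  0.2979] [ 0.163   0.9866  0.0005 -0.0006] [-0.3312  0.5077  0.5384  1.6028  0.0007 -0.0037] 0.01627673544725764 [ 0.2949 -0.5565 -3.7116]
[[377.7664 229.3111]
 [326.7791 270.6212]
 [277.202  218.4745]
 [328.758  172.9688]]
```

View pics/w3.png

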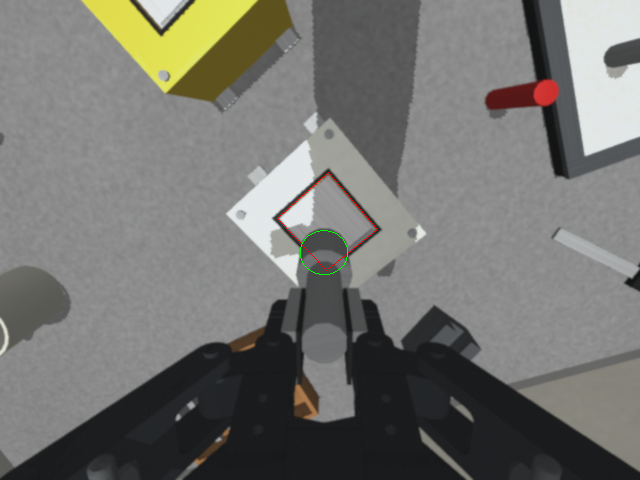

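The seal at (328,222) and the foot overlay both agree with my estimates, and the shaft hangs upright. Next I push down, slowing once it meets the flap.

Emit:
drive_tool:
  rows:
    - {"dx": 0, "dy": 0, "dz": 0.3, "wx": 0, "wy": 0, "wz": 0, "hand": 5}
    - {"dx": 0, "dy": 0, "dz": 0.8, "wx": 0, "wy": 0, "wz": 0, "hand": 5}
    - {"dx": 0, "dy": 0, "dz": 1.2, "wx": 0, "wy": 0, "wz": 0, "hand": 5}
    - {"dx": 0, "dy": 0, "dz": 1.5, "wx": 0, "wy": 0, "wz": 0, "hand": 5}
    - {"dx": 0, "dy": 0, "dz": 1.7, "wx": 0, "wy": 0, "wz": 0, "hand": 5}
    - {"dx": 0, "dy": 0, "dz": 1.85, "wx": 0, "wy": 0, "wz": 0, "hand": 5}
    - {"dx": 0, "dy": 0, "dz": 2.0, "wx": 0, "wy": 0, "wz": 0, "hand": 5}
    - {"dx": 0, "dy": 0, "dz": 2.15, "wx": 0, "wy": 0, "wz": 0, "hand": 5}
    - {"dx": 0, "dy": 0, "dz": 2.3, "wx": 0, "wy": 0, "wz": 0, "hand": 5}

```text
clock: 6.55
eef_pos: [0.5969, -0.2063, 0.1837]
tool_rot: [0.164, 0.987, -0.0, 0.001]
ft_force: [-0.3, -0.4, -2.5]
grip_width: 0.0163
grasp_force: 59.2
```

Emit:
drive_tool:
  rows:
    - {"dx": 0, "dy": 0, "dz": 0.15, "wx": 0, "wy": 0, "wz": 0, "hand": 5}
    - {"dx": 0, "dy": 0, "dz": 0.3, "wx": 0, "wy": 0, "wz": 0, "hand": 5}
    - {"dx": 0, "dy": 0, "dz": 0.45, "wx": 0, "wy": 0, "wz": 0, "hand": 5}
    - {"dx": 0, "dy": 0, "dz": 0.6, "wx": 0, "wy": 0, "wz": 0, "hand": 5}
    - {"dx": 0, "dy": 0, "dz": 0.72, "wx": 0, "wy": 0, "wz": 0, "hand": 5}
    - {"dx": 0, "dy": 0, "dz": 0.72, "wx": 0, "wy": 0, "wz": 0, "hand": 5}
    - {"dx": 0, "dy": 0, "dz": 0.72, "wx": 0, "wy": 0, "wz": 0, "hand": 5}

```text
clock: 7.25
eef_pos: [0.5959, -0.2061, 0.1467]
tool_rot: [0.164, 0.987, 0.0, -0.001]
ft_force: [-1.7, 0.2, -4.0]
grip_width: 0.0163
grasp_force: 59.2
```

```bash
python3 - <<'E'
from h import *
o=bot.get_obs();print(o['clock'],o['eef_pos'],o['ft_force'],o['grip_width'])
w=bot.camera('wrist');s=bot.camera('scene')
v=np.hstack([cv2.resize(w[100:400,150:500],(400,343)),cv2.resize(s[200:420,180:400],(400,343))])
cv2.imwrite('pics/w4.png',v[:,:,::-1])
E
```

```text
7.25 [ 0.5959 -0.2061  0.1467] [-1.7112  0.2241 -4.0202] 0.016272833734643676
```

View pics/w4.png

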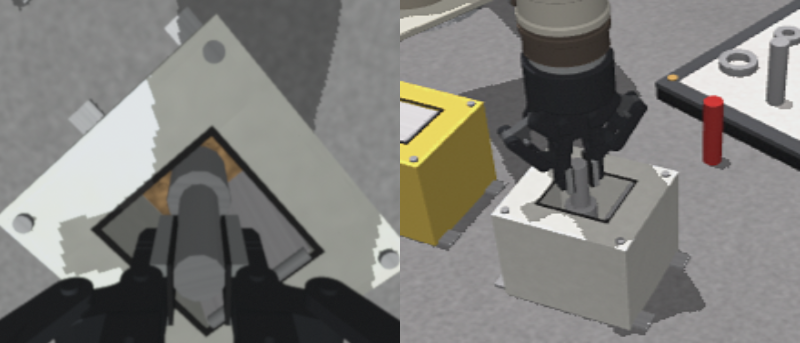

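The foot is well inside and the flap is held open, leaning on it, with the hinge on the +x side as expected. The fingers are above the lid. I'll release, wait, then lift.

Emit:
drive_tool:
  rows:
    - {"dx": 0, "dy": 0, "dz": 0, "wx": 0, "wy": 0, "wz": 0, "hand": 50}
    - {"dx": 0, "dy": 0, "dz": 0, "wx": 0, "wy": 0, "wz": 0, "hand": 50}
    - {"dx": 0, "dy": 0, "dz": 0, "wx": 0, "wy": 0, "wz": 0, "hand": 50}
    - {"dx": 0, "dy": 0, "dz": 0, "wx": 0, "wy": 0, "wz": 0, "hand": 50}
    - {"dx": 0, "dy": 0, "dz": 0, "wx": 0, "wy": 0, "wz": 0, "hand": 50}
    - {"dx": 0, "dy": 0, "dz": 0, "wx": 0, "wy": 0, "wz": 0, "hand": 50}
    - {"dx": 0, "dy": 0, "dz": -0.4, "wx": 0, "wy": 0, "wz": 0, "hand": 50}
    - {"dx": 0, "dy": 0, "dz": -1.0, "wx": 0, "wy": 0, "wz": 0, "hand": 50}
    - {"dx": 0, "dy": 0, "dz": -1.7, "wx": 0, "wy": 0, "wz": 0, "hand": 50}
    - {"dx": 0, "dy": 0, "dz": -2.4, "wx": 0, "wy": 0, "wz": 0, "hand": 50}
    - {"dx": 0, "dy": 0, "dz": -2.8, "wx": 0, "wy": 0, "wz": 0, "hand": 50}
    - {"dx": 0, "dy": 0, "dz": -3, "wx": 0, "wy": 0, "wz": 0, "hand": 50}
    - {"dx": 0, "dy": 0, "dz": -3, "wx": 0, "wy": 0, "wz": 0, "hand": 50}
    - {"dx": 0, "dy": 0, "dz": -3, "wx": 0, "wy": 0, "wz": 0, "hand": 50}

```text
clock: 8.75
eef_pos: [0.5961, -0.206, 0.2959]
tool_rot: [0.164, 0.987, 0.0, -0.001]
ft_force: [-0.2, 0.6, -0.1]
grip_width: 0.0498
grasp_force: 0.0
```

```bash
python3 - <<'E'
from h import *
o=bot.get_obs();print(o['clock'],o['eef_pos'],o['ft_force'],o['grip_width'])
w=bot.camera('wrist');s=bot.camera('scene')
v=np.hstack([cv2.resize(w[100:400,150:500],(400,343)),cv2.resize(s[200:420,230:450],(400,343))])
cv2.imwrite('pics/w5.png',v[:,:,::-1])
E
```

```text
8.75 [ 0.5961 -0.206   0.2959] [-0.1829  0.5796 -0.1398] 0.0497678806796304
```

View pics/w5.png

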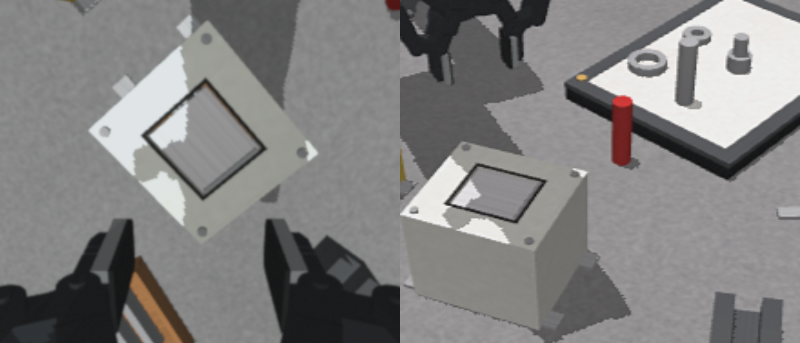

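The flap is shut with the shaft inside, the plain pin is still standing, and the gripper is clear and touching nothing.

```bash
python3 -c "from workcell import bot;print(bot.job_done())"
```

```text
the job is handed in; nothing more can be done
None
```

The job is handed in: the shaft was pushed past the flap and released inside the white box, the last picture shows the flap shut and the plain pin still standing, and it took about 9 s of the 40 s allowed.

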